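# File a reagent cartridge into a sprung, packed tray

### The job

File the loose reagent cartridge in the tray directly behind the cartridge with the taller grip fin, on the side towards the sprung pusher: work its tapered feet into the seam so that the packed neighbours move apart without toppling, and without forcing it. Lower it until it stands upright on the tray floor, level with the others, then press it down for a moment with about 15 N (10 to 25) so that its feet seat on the sealing strips. Let go and leave all the cartridges standing upright in the row.

Things in the scene. Friction and masses are not known exactly. Their poses are not given: they have to be found in the camera images.
- cart_new: Loose sealed reagent cartridge standing on the bench right of the tray: white, 50 mm wide (x), 20 mm thick (y), 86 mm tall, 56 to 112 g. Two 10 mm wide flanks, an 8 mm thick web with label between. Feet taper from 20 mm thick at z = 20 mm to 8 mm at z = 0. Faces upright from 20 to 52 mm, then shoulders slope in to 27 x 5.6 mm at 68 mm; fin above. Origin: foot's underside centre, z up.
- new_fin (a point): Centre of cart_new's grey grip fin, which is 24 mm wide (cartridge x), 5 mm thick (y), 18 mm tall (z = 68 to 86 mm of the cartridge; this point at 77 mm). Pinched across the 24 mm width, the fingers stay clear of the neighbours' fins.
- cart_tall: The cartridge in the row with the taller grip fin (26 mm instead of 18 mm, top at 94 mm), else like cart_new. First, second, third or fourth from the fixed end. Origin: centre of the foot's underside; y along the row towards the fixed end: the seam to open is its plane y = -10 mm, cart_new's final place is y = -20 mm.
- cart_a: One of the other cartridges of the row, same shape and size as cart_new. Origin: centre of the underside of the foot; axes parallel to the tray's at the start.
- cart_b: One of the other cartridges of the row, same shape and size as cart_new. Origin: centre of the underside of the foot; axes parallel to the tray's at the start.
- cart_c: One of the other cartridges of the row, same shape and size as cart_new. Origin: centre of the underside of the foot; axes parallel to the tray's at the start.
- cart_d: Last cartridge of the row, against the pusher; like cart_new. Origin: centre of the underside of the foot; axes parallel to the tray's at the start.
- tray: Fixed grey tray, 163 mm long (y, along the row), 62 mm across (x); rigid 4 mm floor, side walls 28 mm high, 54 mm apart. Five cartridges stand in it face to face, 20 mm pitch, pressed against the 53 mm high fixed end wall at +y. No gaps, but the fins leave 15 mm free above each seam. Origin: underside centre, 0 to 5 mm above the bench (levelling feet).
- fixed_end (a point): Centre, at floor height, of the inner face of the tray's fixed end wall (its +y end), against which the row is pressed; this end does not give.
- pusher_face (a point): Centre of the face of the black sprung pusher plate (50 mm wide, 48 mm high), which presses on the last cartridge of the row.
- pusher (a joint): Travel (m) of the sprung pusher away from the fixed end: about 0 with five cartridges, 0.020 with six, stop at 0.032. It presses with 3.5 N plus 30 N/m; with friction 4 to 6 N part the row. Only the pusher side of a seam gives way, so a cartridge going in must shift 10 mm from the seam to the pusher; the next one leans up to 20 degrees and is righted as it goes down.
Mind the look-alikes: they are no part of the job. Leave any orange look-alike of the cart_new alone.

How it is judged:
By the outcome, as a careful person would: the job done as asked, in the order asked, and still so for the second after the job is handed in, with the robot touching nothing.
It also fails if it takes over 67 s, if anything falls off the work surface, if the arm or the gripper's body presses on something with over 40 N, if the wrist force passes 120 N, or if a joint passes its speed limit or range.

### The arm

A 6-joint arm with a two-finger parallel gripper is mounted at the origin on a cart in front of the work surface, level with it; the furniture and walls round the work are solid. World frame = base frame: x ahead of the robot, y to its left, z up, the work surface at z = 0. Lengths are in mm, angles in rad, forces in N, time in s.
With the tool pointing down it reaches from about 350 to 875 mm from the base axis. Payload 15.5 kg.
Tool frame: the origin (TCP) lies on the centre line of the jaws, within the pads' length; the fingertips stand 19 mm ahead of it and the grasp point (between the pads) is the TCP; z points along the fingers, y is the line along which they close (so a half turn about z gives the same grasp; the last joint's range is limited). The gripper opens to 85 mm and grips with 20 to 120 N. Pads are 22 mm wide; open, the fingers measure 114 mm over their backs; the gripper's body (76 mm by 85 mm) begins 54 mm behind the grasp point. The pads swing forward as they close: fully open they stand 13 mm farther back than shut.
Start: joints at [1.222, 0.494, 1.345, -0, 1.302, -0.096], TCP at [156.923, 604.981, 222.477] pointing down, gripper open.
Joint ranges: [-2.91, 2.91], [-0.82, 2.16], [0.22, 2.67], [-1.22, 4.37], [0.12, 2.79], [-3.08, 3.08]. Speed limits (rad/s): [1.89, 1.89, 2.57, 3.01, 3.01, 3.01].

### API

Orientations are given as a rotation vector (axis times angle).
In Python, from cell import env gives the robot as it stands.
- The arm moves only by the tool apply_moves, never from a script. Its argument "increments" is a list that holds one entry, the list of rows, each a list of 5 numbers: the shift along the tool's x, y, z in mm, then the turn about the tool's z in rad, then the finger opening in mm, from 0 to 85.4. In form: [[[tx, ty, tz, twist, gripper], ...]]. A call has 1 to 20 rows; each row shifts and turns the commanded pose from where the row before left it, along the tool's axes as they then stand; what a row does not reach is not made up. A row lasts 1/10 s, in which the tool goes at most 50 mm and 8.59 degrees, less where a joint would pass 70% of its speed; a pose out of reach is approached as far as the arm can. A call with a gripper value outside its range is refused whole. The fingers move at their own pace and stop on an object; "grip_force" is the grip in N (left out, the last holds). Time passes only in rows, so rows that do not move let the fingers close. It gives the time, the measured TCP pose, the force, the opening and the grip force at its end, in the units of the state.
- env.state(): the state, without advancing time (a new reading comes with each control period).
- env.grab_frame(name): name is "scene" or "top" or "wrist"; returns (picture, depth): 400x640x3 uint8, red, green, blue; 400x640 float32, mm along the optical axis (not along the pixel's ray), 0 where there is no reading.
- env.calibration(name): a dict with "camera_matrix" (3x3 intrinsics, pixels), "position" and "orientation" of the camera in the world. Camera axes: x right, y down, z forward; pixel columns grow to the right and rows downward; lengths in mm; the calibration is good to about 2 mm. A picture is of the moment at which its call begins: read the wrist's pose just before it. calibration takes no time and is no camera call; for the wrist camera it gives the pose at the moment of the call.
- env.sign_off(): hands the job in; it is judged then, once.
The state is a dict: "time_s": time; "q": joint angles; "qd": joint speeds; "joint_torque": joint torques, N m; "position": TCP position; "ee_rot": TCP orientation; "wrist_force": force on the tool from outside, world axes, zero at the start; "moment": the same for the moment, N m; "finger_gap": opening from 0.0 (shut) to 1.0 (fully open); "grasp_force": force on a finger pad.
Only numpy, scipy, OpenCV 4.12 (cv2) and the standard library are available. Lean on these libraries where they do the work, as an engineer would, in place of code of your own. Each camera call takes 0.05 s, during which the arm holds its last target. There are 200 camera calls.

## Working session

There is one attempt and no reset: what is moved stays moved. The work goes in short steps, Python scripts to look and compute and a tool call to move; the robot and the scene stay as the last step left them, time stands still between calls to the robot, and variables do not carry over. Pictures are saved under pics/ and viewed, at most 10 in all, crops included, and the job is handed in when it is done.

Besides the shell and the picture viewer there is one more tool, called after "Emit:" by a JSON object that holds its "op" and its "data". apply_moves: Moves the arm, as the interface text tells. Its arguments: {"type":"object","properties":{"increments":{"type":"array","items":{"type":"array","items":{"type":"array","items":{"type":"number"}}}},"grip_force":{"type":"number"}},"required":["increments"]}

```bash
mkdir -p pics
cat > h.py <<'E'
import numpy as np, cv2
from scipy.spatial.transform import Rotation as R
from cell import env
def cal(n):
    c=env.calibration(n); K=np.array(c["camera_matrix"]); p=np.array(c["position"]); o=np.array(c["orientation"])
    M=R.from_rotvec(o.ravel()).as_matrix() if o.size==3 else o
    return K,p,M
def cloud(n,d,c=None):
    K,p,M=c or cal(n); v,u=np.mgrid[:d.shape[0],:d.shape[1]]
    P=np.stack([(u-K[0,2])/K[0,0]*d,(v-K[1,2])/K[1,1]*d,d],-1)@M.T+p
    P[d==0]=np.nan
    return P
def ray(n,u,v,z,c=None):
    K,p,M=c or cal(n); r=M@np.array([(u-K[0,2])/K[0,0],(v-K[1,2])/K[1,1],1]); return p+r*(z-p[2])/r[2]
E
python3 - <<'E'
from h import *
print(env.state()); 
out=[]
for n in("top","scene"):
    c=cal(n); print(n,c)
    im,d=env.grab_frame(n); np.savez(f"{n}.npz",im=im,d=d); cv2.imwrite(f"pics/{n}.png",im[:,:,::-1])
E
```

```text
{'time_s': 0.0, 'q': array([ 1.22152444e+00,  4.94193798e-01,  1.34613723e+00, -1.23547378e-05,
        1.30248153e+00, -9.55324478e-02]), 'qd': array([-3.95475626e-04,  5.88303232e-04,  4.52619393e-04,  5.68891289e-04,
        3.05434096e-05, -6.63798291e-04]), 'joint_torque': array([ 2.14009415e-03, -8.82168245e+01, -3.83883405e+01,  1.83570603e-05,
        1.01215331e-02, -6.17880019e-06]), 'position': array([156.78474429, 604.63473799, 221.89158803]), 'ee_rot': array([-3.97466837e-01, -3.11608783e+00,  1.87300340e-03]), 'wrist_force': array([ 0.84089193, -0.37376177, -0.3327994 ]), 'moment': array([ 0.00421171, -0.01645758,  0.03448263]), 'grasp_force': 0.0, 'finger_gap': 0.9994680082029007}
top (array([[467.62344792,   0.        , 321.93033392],
       [  0.        , 467.62344792, 203.78556639],
       [  0.        ,   0.        ,   1.        ]]), array([ 257.97476699, -412.33519387, 1140.6091405 ]), array([[ 0.00474781, -0.97690964,  0.21360012],
       [-0.9999777 , -0.00363505,  0.005602  ],
       [-0.0046962 , -0.21362196, -0.97690512]]))
scene (array([[448.84091702,   0.        , 321.17133567],
       [  0.        , 448.84091702, 199.03552048],
       [  0.        ,   0.        ,   1.        ]]), array([-334.98431742,   63.48937075,  817.27756809]), array([[-0.52165296, -0.52408933,  0.67320767],
       [-0.85291945,  0.33900838, -0.39699084],
       [-0.02016438, -0.78128336, -0.62385071]]))
```

View pics/top.png

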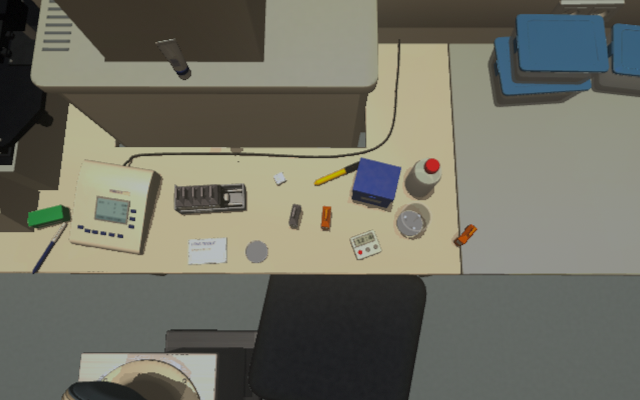

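View pics/scene.png

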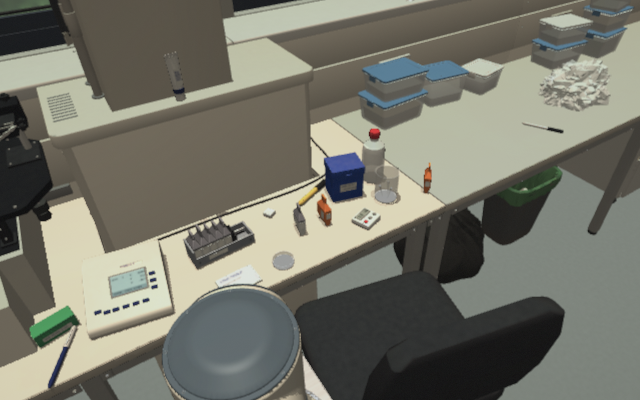

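Top view: the tray is at about (210,198), with the fixed end on the left (+y) and the pusher on the right. The loose white/grey cartridge is at (295,215). The orange look-alikes at (326,217) and (466,235) are to be left alone. Next I measure.

Run:
```python
from h import *
f=np.load("top.npz"); im,d=f["im"],f["d"]; P=cloud("top",d)
np.set_printoptions(precision=1,suppress=True)
def box(n,u0,u1,v0,v1,zlo,zhi):
    Q=P[v0:v1,u0:u1].reshape(-1,3); Q=Q[(Q[:,2]>zlo)&(Q[:,2]<zhi)]
    print(n,len(Q), Q.min(0),Q.max(0),Q.mean(0)) if len(Q) else print(n,0)
box("bench",250,280,190,210,-50,50)
box("new all",286,304,200,232,12,200); box("new top",286,304,200,232,70,200)
box("tray",170,250,180,218,12,200)
for z in (20,40,60,75,84): box("tray>%d"%z,170,250,180,218,z,200)
# tray fin heights profile along u
print(np.nanmax(P[180:215,170:250,2],0).round())
crop=cv2.resize(im[175:240,165:345],None,fx=4.4,fy=4.4,interpolation=cv2.INTER_CUBIC); cv2.imwrite("pics/c1.png",crop[:,:,::-1])
```

```text
bench 598 [ 492.3 -299.1   -6.3] [ 543.9 -224.7    6.3] [ 517.7 -262.     0.4]
new all 202 [ 445.3 -353.7   12.4] [ 495.7 -325.9   89.7] [ 466.9 -340.2   59.3]
new top 30 [ 459.  -343.8   73.6] [ 482.  -335.4   89.7] [ 470.  -340.    83.5]
tray 1702 [ 479.8 -216.4   12. ] [552.3 -51.9 106.3] [ 509.3 -130.    54.2]
tray>20 1601 [ 479.8 -216.4   20.1] [552.3 -51.9 106.3] [ 509.2 -127.6   56.6]
tray>40 1077 [ 479.9 -170.1   40.1] [542.9 -51.9 106.3] [ 510.1 -112.8   69.8]
tray>60 862 [ 487.1 -162.4   60.1] [541.7 -52.8 106.3] [ 511.5 -109.8   74.1]
tray>75 287 [ 493.6 -151.3   75.1] [532.8 -64.  106.3] [ 513.1 -106.2   87.6]
tray>84 177 [ 499.6 -149.6   84.2] [528.3 -64.  106.3] [ 513.5 -105.    93.5]
[  5.   5.   3.   5.  97.  98.  95.  91.  80.  77.  73.  71. 106. 104.
 101.  93.  85.  78.  75.  74.  69.  68.  97. 100.  91.  80.  77.  75.
  72.  68.  98. 100.  94.  85.  81.  77.  72.  70.  66.  97.  95.  92.
  82.  78.  73.  71.  67.  63.  61.  61.  59.  54.  57.  54.  43.  39.
  35.  38.  32.  35.  33.  36.  34.  35.  35.  35.  34.  35.  33.  37.
  37.  35.  36.  36.  29.  14.   4.   7.   5.   5.]
```

View pics/c1.png

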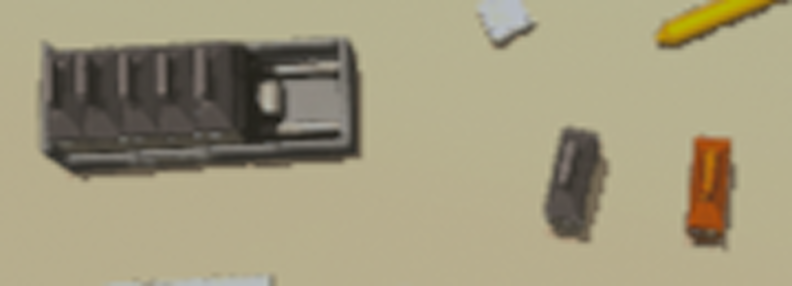

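Run:
```python
from h import *
np.set_printoptions(precision=3,suppress=True)
s=env.state(); T=R.from_rotvec(s["ee_rot"]).as_matrix(); K,p,M=cal("wrist")
print("cam in tool",T.T@(p-s["position"]),"\n",T.T@M,"\n",K, "yaw of tool y",np.arctan2(T[1,1],T[0,1]), s["position"])
# obstacle heights along the way and around
for n in("top","scene"):
    d=np.load(n+".npz")["d"]; Q=cloud(n,d).reshape(-1,3); Q=Q[np.isfinite(Q[:,2])]
    for y0 in range(-400,600,100):
        a=Q[(Q[:,1]>y0)&(Q[:,1]<y0+100)]
        print(n,y0,[int(a[(a[:,0]>x)&(a[:,0]<x+100),2].max(initial=-999)) for x in range(200,900,100)])
```

```text
cam in tool [  69.609   -0.482 -152.133] 
 [[-0.    -0.961 -0.276]
 [ 1.    -0.001  0.001]
 [-0.001 -0.276  0.961]] 
 [[313.02    0.    320.123]
 [  0.    313.02  196.484]
 [  0.      0.      1.   ]] yaw of tool y 1.3170379027801922 [156.797 604.697 221.989]
top -400 [-222, 7, 89, 21, 354, 355, 355]
top -300 [-224, 14, 37, 37, 354, 527, 389]
top -200 [-733, 13, 75, 100, 463, 527, -999]
top -100 [-734, 13, 92, 106, 354, 527, -999]
top 0 [-734, 31, 59, 66, 354, 354, 354]
top 100 [-733, 27, 58, 259, 359, 388, 388]
top 200 [-734, 15, 42, 263, 265, 271, 271]
top 300 [-734, 6, 140, 150, -999, -999, -999]
top 400 [-736, -735, -999, -999, -999, -999, -999]
top 500 [-737, -731, -999, -999, -999, -999, -999]
scene -400 [-231, 2, 84, 13, 349, 348, 348]
scene -300 [-230, 12, 29, 31, 555, 555, -999]
scene -200 [-999, 6, 90, 92, 570, 570, -999]
scene -100 [-999, 6, 100, 101, 584, 585, 565]
scene 0 [-999, 29, 55, 61, 348, 569, 565]
scene 100 [-999, 24, 54, 257, 378, 403, 403]
scene 200 [-999, 11, 37, 260, 373, 384, 383]
scene 300 [-999, 1, 153, 165, -999, -999, -745]
scene 400 [-999, -999, -999, -999, -999, -999, -746]
scene 500 [-999, -999, -999, -999, -999, -999, -999]
```

Emit:
{"op": "apply_moves", "data": {"increments": [[[0, 0, 0, 0.1464, 85], [0, 0, 0, 0.1464, 85], [0, 0, 0, 0.1464, 85], [0, 0, 0, 0.1464, 85], [0, 0, 0, 0.1464, 85], [0, 0, 0, 0.1464, 85], [0, 0, 0, 0.1464, 85], [0, 0, 0, 0.1464, 85], [0, 0, 0, 0.1464, 85], [-40, 16.5, 0, 0, 85], [-40, 16.5, 0, 0, 85], [-40, 16.5, 0, 0, 85], [-40, 16.5, 0, 0, 85], [-40, 16.5, 0, 0, 85], [-40, 16.5, 0, 0, 85], [-40, 16.5, 0, 0, 85], [-40, 16.5, 0, 0, 85], [-40, 16.5, 0, 0, 85], [-40, 16.5, 0, 0, 85], [-40, 16.5, 0, 0, 85]]]}}

```text
time_s: 2.1
position: [338.3, 163.2, 222.5]
ee_rot: [2.222, 2.221, 0.0]
wrist_force: [1.5, 0.3, -0.9]
finger_gap: 0.996
grasp_force: 0.0
```

Emit:
{"op": "apply_moves", "data": {"increments": [[[-40, 16.5, 1, 0, 85], [-40, 16.5, 1, 0, 85], [-40, 16.5, 1, 0, 85], [-40, 16.5, 1, 0, 85], [-40, 16.5, 1, 0, 85], [-40, 16.5, 1, 0, 85], [-40, 16.5, 1, 0, 85], [-40, 16.5, 1, 0, 85], [-40, 16.5, 1, 0, 85], [0, 0, 0, 0, 85], [0, 0, 0, 0, 85], [0, 0, 0, 0, 85]]]}}

```text
time_s: 3.3
position: [485.8, -194.4, 213.2]
ee_rot: [-2.221, -2.22, 0.0]
wrist_force: [-0.2, 0.4, -0.3]
finger_gap: 0.994
grasp_force: 0.0
```

Run:
```python
from h import *
np.set_printoptions(precision=3,suppress=True)
s=env.state(); T=R.from_rotvec(s["ee_rot"]).as_matrix(); c=cal("wrist"); im,d=env.grab_frame("wrist")
np.savez("w1.npz",im=im,d=d,K=c[0],p=c[1],M=c[2]); cv2.imwrite("pics/w1.png",im[:,:,::-1])
print(s["time_s"],s["position"],np.arctan2(T[1,1],T[0,1]),T[:,2],s["wrist_force"],c[1])
```

```text
3.3 [ 485.84  -194.368  213.228] -0.0003181270290199732 [-0.001  0.001 -1.   ] [-0.23   0.426 -0.269] [ 486.191 -125.07   365.459]
```

View pics/w1.png

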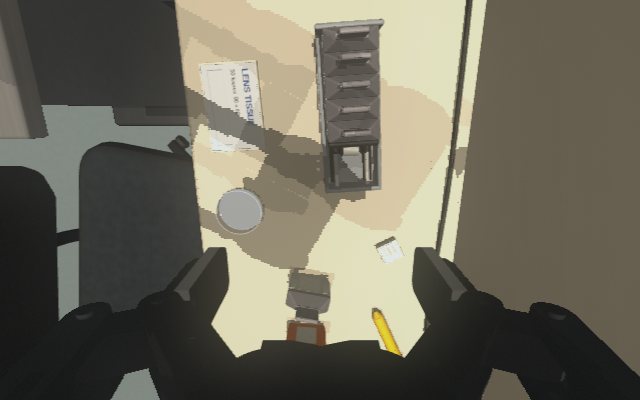

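Wrist view: the row's five fins are at about (354,32), (353,57), (352,83), (350,109) and (350,133), with the pusher bay at (352,165). The loose cartridge is at (308,295) and an orange one is at (305,330). Next I measure fin tops, tray yaw and the loose cartridge.

Run:
```python
from h import *
np.set_printoptions(precision=1,suppress=True)
f=np.load("w1.npz"); im,d=f["im"],f["d"]; c=(f["K"],f["p"],f["M"]); P=cloud("wrist",d,c)
print("bench z",np.nanmedian(P[180:220,400:440,2]))
def fins(Pr,zmin):
    m=(np.nan_to_num(Pr[...,2])>zmin).astype(np.uint8); n,l,st,ce=cv2.connectedComponentsWithStats(m,connectivity=4)
    for i in range(1,n):
        if st[i,4]>15:
            q=Pr[l==i]; top=np.percentile(q[:,2],90); t=q[q[:,2]>top-5]
            (cx,cy),(w,h),a=cv2.minAreaRect(t[:,:2].astype(np.float32)); v=np.linalg.svd(t[:,:2]-t[:,:2].mean(0))[2][0]; 
            print(st[i],"top z",round(top,1),"centre",np.array([cx,cy]),"size",round(w,1),round(h,1),"yaw",round(np.degrees(np.arctan(v[1]/v[0])),1),"mean",t.mean(0))
R1=P[10:200,300:395]; fins(R1,80)
m=(np.nan_to_num(R1[...,2])>20); q=R1[m][:,:2].astype(np.float32); r=cv2.minAreaRect(q); print("tray rect",r, cv2.boxPoints(r))
f2=P[255:325,275:345]; fins(f2,76); m=np.nan_to_num(f2[...,2])>25; q=f2[m]; print("new body",cv2.minAreaRect(q[:,:2].astype(np.float32)),q.min(0),q.max(0))
cv2.imwrite("pics/c2.png",cv2.resize(im[10:200,290:410],None,fx=3.15,fy=3.15,interpolation=cv2.INTER_CUBIC)[:,:,::-1])
```

```text
bench z 0.6777566848714969
[ 38  15  32  13 328] top z 95.9 centre [512.6 -66.5] size 23.4 5.4 yaw 3.6 mean [512.7 -67.   94.7]
[ 39  41  33  13 321] top z 103.8 centre [513.6 -86.5] size 24.1 5.1 yaw 3.8 mean [513.4 -86.8 102.7]
[ 40  70  31   9 219] top z 95.9 centre [ 515.1 -106.4] size 23.8 5.0 yaw 3.7 mean [ 515.1 -106.5   94.8]
[ 41  95  31   8 186] top z 95.9 centre [ 516.6 -126.3] size 24.5 4.9 yaw 3.8 mean [ 516.2 -126.3   94.9]
[ 43 119  29   8 201] top z 95.8 centre [ 517.5 -146.2] size 23.8 5.1 yaw 3.5 mean [ 517.5 -146.1   94.8]
tray rect ((516.841064453125, -132.71762084960938), (62.776763916015625, 163.09722900390625), 3.8942184448242188) [[ 480.   -53.5]
 [ 491.1 -216.2]
 [ 553.7 -211.9]
 [ 542.6  -49.2]]
[ 20  56  24  13 217] top z 86.7 centre [ 471.7 -338.7] size 6.0 24.5 yaw -11.8 mean [ 472.1 -338.    85.2]
new body ((472.0707092285156, -337.6163635253906), (19.879993438720703, 50.15108871459961), 77.48655700683594) [ 446.3 -352.4   25.1] [ 498.  -324.1   87.8]
```

View pics/c2.png

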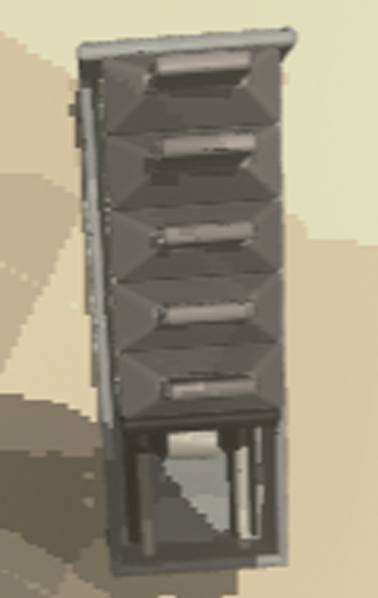

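The tall fin is clearly the second from the fixed end: its top is 8 mm above the others, at (513.6,-86.6), crop pixel (205,147). Its pusher side is the side of the third fin. The loose cartridge is at (472,-338) with a yaw of about -12°. I go above it for a close check.

Emit:
{"op": "apply_moves", "data": {"increments": [[[-28.7, -2.8, 12.6, 0, 85], [-28.7, -2.8, 12.6, 0, 85], [-28.7, -2.8, 12.6, 0, 85], [-28.7, -2.8, 12.6, 0, 85], [-28.7, -2.8, 12.6, 0, 70], [0, 0, 0, 0.1075, 60], [0, 0, 0, 0.1075, 60], [0, 0, 0, 0, 60], [0, 0, 0, 0, 60]]], "grip_force": 90}}

```text
time_s: 4.25
position: [472.5, -337.9, 150.7]
ee_rot: [2.443, 1.975, 0.0]
wrist_force: [0.2, -0.2, -0.6]
finger_gap: 0.701
grasp_force: 0.0
```

```bash
cat > look.py <<'E'
from h import *
def look(name,box=None):
    s=env.state(); T=R.from_rotvec(s["ee_rot"]).as_matrix(); c=cal("wrist"); im,d=env.grab_frame("wrist")
    cv2.imwrite(f"pics/{name}.png",im[:,:,::-1]); P=cloud("wrist",d,c)
    L=(P-s["position"])@T   # tool frame
    print("t",s["time_s"],"pos",s["position"],"yaw",np.degrees(np.arctan2(T[1,1],T[0,1])),"F",s["wrist_force"],"M",s["moment"],"gap",s["finger_gap"]*85.4,"gf",s["grasp_force"])
    return s,T,im,d,P,L
E
python3 - <<'E'
from look import *
np.set_printoptions(precision=2,suppress=True)
s,T,im,d,P,L=look("g1")
m=(np.abs(L[...,0])<40)&(np.abs(L[...,1])<26)&(P[...,2]>20)&(P[...,2]<100)
body=P[m]; print("body",cv2.minAreaRect(body[:,:2].astype(np.float32)))
f=m&(P[...,2]>83)&(np.abs(L[...,1])<20); q=P[f]; print("fin",len(q),cv2.minAreaRect(q[:,:2].astype(np.float32)),np.percentile(q[:,2],[50,90]))
l=L[f]; print("fin in tool: x",l[:,0].min(),l[:,0].max(),"y",l[:,1].min(),l[:,1].max(),"mid",l.mean(0)); print("slope deg",np.degrees(np.polyfit(l[:,1],l[:,0],1)[0]*1.))
lb=L[m]; print("body tool",lb.min(0),lb.max(0))
E
```

```text
t 4.25 pos [ 472.47 -337.92  150.74] yaw -12.110159152535283 F [ 0.17 -0.2  -0.56] M [-0.05  0.04 -0.01] gap 59.86390003920383 gf 0.0
body ((471.80609130859375, -339.1085510253906), (20.211647033691406, 49.753543853759766), 78.51203155517578)
fin 239 ((472.1087646484375, -339.1418151855469), (4.940727710723877, 24.26622772216797), 78.57691955566406) [86.37 87.28]
fin in tool: x -3.7029831356768295 1.2389622085285876 y -12.24754206635576 12.02227946152432 mid [-1.02 -0.27 64.56]
slope deg -0.17469144982080123
body tool [-11.15 -25.36  62.44] [  9.04  24.54 130.72]
```

View pics/g1.png

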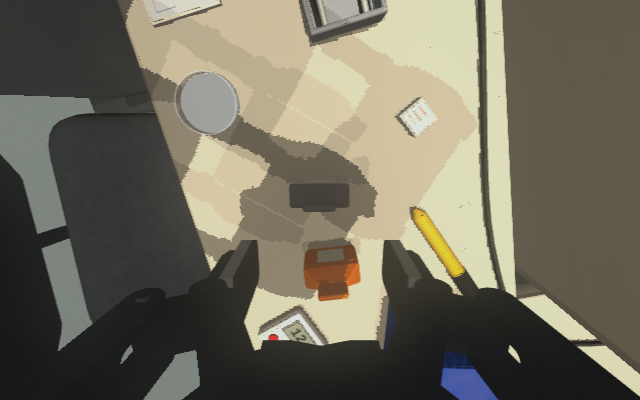

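Close view: the white cartridge is at (319,195), centred between the pads to within 1 mm, and its yaw matches. The orange one at (332,268) stands clear. I descend and grip.

Emit:
{"op": "apply_moves", "data": {"increments": [[[-1.1, -0.1, 12, 0, 60], [0, 0, 12, 0, 60], [0, 0, 12, 0, 60], [0, 0, 12, 0, 60], [0, 0, 10, 0, 60], [0, 0, 4.5, 0, 50], [0, 0, 0, 0, 20], [0, 0, 0, 0, 20], [0, 0, 0, 0, 20], [0, 0, 0, 0, 20], [0, 0, 0, 0, 20], [0, 0, 0, 0, 20]]], "grip_force": 90}}

```text
time_s: 5.5
position: [472.1, -339.8, 88.2]
ee_rot: [2.447, 1.969, 0.0]
wrist_force: [0.9, 0.1, -0.3]
finger_gap: 0.233
grasp_force: 0.0
```

Run:
```python
from look import *
np.set_printoptions(precision=2,suppress=True)
s,T,im,d,P,L=look("g2")
cv2.imwrite("pics/g2c.png",cv2.resize(im[150:400,160:480],None,fx=2,fy=2)[:,:,::-1])
```

```text
t 5.5 pos [ 472.1  -339.82   88.18] yaw -12.354018928888522 F [ 0.87  0.12 -0.28] M [-0.06 -0.01  0.01] gap 19.890966152613867 gf 0.0
```

View pics/g2c.png

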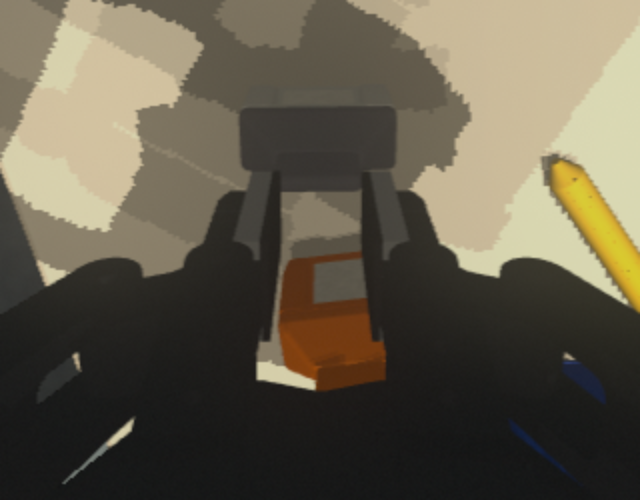

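Run:
```python
from look import *
np.set_printoptions(precision=1,suppress=True)
s,T,im,d,P,L=look("g3")
for v in range(190,262,4): print(v,L[v,320],L[v,290],L[v,300],L[v,345], im[v,320])
```

```text
t 5.55 pos [ 472.  -339.8   88.1] yaw -12.354226261121548 F [0.9 0.  0.5] M [0. 0. 0.] gap 20.127357138009422 gf 0.0
190 [ 6.1  0.3 88.5] [  6.3 -23.5  87.9] [  6.4 -15.6  87.5] [ 6.5 20.  87.1] [91 85 71]
194 [ 4.2  0.3 83.4] [ 10.3 -21.   61.7] [  4.4 -15.3  82.7] [10.6 17.9 60.4] [88 85 74]
198 [ 4.7  0.3 70.5] [ 10.  -20.2  52.4] [  4.4 -14.6  71.6] [10.5 17.1 50.5] [93 88 76]
202 [ 9.4  0.3 44.8] [  9.8 -19.4  43.8] [  9.7 -12.8  44. ] [10.3 16.5 41.9] [87 83 73]
206 [ 9.8  0.3 35.2] [  9.9 -18.5  34.8] [  9.9 -12.3  34.8] [10.  15.9 34.3] [60 57 53]
210 [ 8.6  0.3 30.8] [  8.2 -18.3  31.9] [  8.1 -12.1  32.1] [ 8.4 15.7 31.4] [60 57 53]
214 [ 7.1  0.3 27.7] [  6.9 -18.   28.2] [  6.9 -11.9  28.1] [ 7.3 15.4 27.1] [60 57 52]
218 [ 5.8  0.3 24. ] [  5.3 -17.8  25.5] [  5.6 -11.7  24.7] [ 5.5 15.2 24.7] [60 57 52]
222 [ 4.1  0.3 21.8] [  3.2 -17.8  24.3] [  3.9 -11.6  22.5] [ 3.3 15.2 23.8] [58 56 51]
226 [ 2.6  0.3 19.1] [  0.2 -17.9  25.2] [  2.7 -11.4  18.8] [ 1.9 15.  21. ] [56 53 49]
230 [ 2.8  0.3 12.5] [ -1.9 -17.9  24. ] [  2.2 -11.1  14.1] [-0.8 15.1 21.3] [55 52 49]
234 [2.8 0.3 6.8] [ -5.7 -18.2  26.9] [  2.5 -10.7   7.4] [-5.5 15.6 26.3] [57 53 51]
238 [2.  0.3 3.1] [ 10.7 -13.7 -17. ] [  8.6  -9.4 -12.1] [ 10.8  11.9 -17.1] [59 55 52]
242 [0.5 0.3 1.3] [ 10.9 -13.3 -22. ] [  6.3  -9.5 -11.7] [ 10.7  11.6 -21.5] [61 58 53]
246 [-41.6   0.2  86.8] [ 10.5 -13.  -25.2] [  3.8  -9.6 -10.8] [ 11.1  11.2 -26.6] [105  97  81]
250 [-45.4   0.2  87.2] [ 10.8 -12.5 -30. ] [  2.6  -9.5 -12.7] [ 10.6  11.  -29.5] [126 116  97]
254 [-49.4   0.2  87.8] [ 10.4 -12.3 -32.9] [  0.5  -9.5 -13. ] [ 10.5  10.7 -33.1] [136 125 104]
258 [-53.2   0.2  88.1] [ 10.4 -12.  -36.4] [ -1.7  -9.6 -12.9] [ 10.2  10.5 -36.2] [135 125 103]
```

The pads closed above the fin. The depth image shows the fingertips about 13 mm behind the reported TCP, at world z of about 101, with the fin top at 87. The fin is still centred and upright between them. I re-open, go lower in steps and check.

Emit:
{"op": "apply_moves", "data": {"increments": [[[0, 0, 0, 0, 45], [0, 0, 0, 0, 45], [0, 0, 0, 0, 45], [0, 0, 6, 0, 45], [0, 0, 7, 0, 45], [0, 0, 7, 0, 36], [0, 0, 0, 0, 36], [0, 0, 0, 0, 36]]]}}

```text
time_s: 6.4
position: [471.9, -339.7, 67.6]
ee_rot: [-2.447, -1.969, 0.0]
wrist_force: [0.1, 0.2, 0.4]
finger_gap: 0.422
grasp_force: 0.0
```

Run:
```python
from look import *
np.set_printoptions(precision=1,suppress=True)
s,T,im,d,P,L=look("g4")
# finger pixels: within pad y band, x within pad width
for sgn in(-1,1):
    m=(np.abs(L[...,0])<12.5)&(sgn*L[...,1]>14)&(sgn*L[...,1]<28)&(P[...,2]>40)&(P[...,2]<140)
    q=L[m]; h,e=np.histogram(q[:,2],bins=np.arange(-40,30,5)); print(sgn,dict(zip(e,h)))
for v in range(222,262,4): print(v,L[v,320],L[v,285],L[v,290],L[v,295])
```

```text
t 6.4 pos [ 471.9 -339.7   67.6] yaw -12.351258760169415 F [0.1 0.2 0.4] M [-0. -0. -0.] gap 36.04456543738177 gf 0.0
-1 {np.int64(-40): np.int64(211), np.int64(-35): np.int64(196), np.int64(-30): np.int64(174), np.int64(-25): np.int64(162), np.int64(-20): np.int64(126), np.int64(-15): np.int64(63), np.int64(-10): np.int64(0), np.int64(-5): np.int64(11), np.int64(0): np.int64(115), np.int64(5): np.int64(163), np.int64(10): np.int64(173), np.int64(15): np.int64(59), np.int64(20): np.int64(56)}
1 {np.int64(-40): np.int64(197), np.int64(-35): np.int64(187), np.int64(-30): np.int64(158), np.int64(-25): np.int64(147), np.int64(-20): np.int64(127), np.int64(-15): np.int64(58), np.int64(-10): np.int64(0), np.int64(-5): np.int64(2), np.int64(0): np.int64(109), np.int64(5): np.int64(191), np.int64(10): np.int64(173), np.int64(15): np.int64(53), np.int64(20): np.int64(49)}
222 [ 8.2  0.2 10.9] [  8.1 -19.2  11.2] [  8.4 -16.4  10.5] [  8.5 -13.6  10.1]
226 [7.2 0.2 7.4] [  6.8 -19.    8.5] [  6.9 -16.2   8.3] [  7.4 -13.3   6.9]
230 [5.6 0.2 5.6] [  5.1 -18.8   6.8] [  5.9 -15.9   4.9] [  5.8 -13.2   5. ]
234 [4.7 0.2 2.2] [  3.2 -18.8   5.7] [  4.1 -15.8   3.6] [  4.  -13.2   3.8]
238 [ 3.7  0.2 -0.8] [  0.5 -18.9   6.5] [  2.6 -15.7   1.7] [  3.6 -12.9  -0.6]
242 [ 2.3  0.2 -2.7] [ -1.9 -19.    6.7] [  0.7 -15.7   0.9] [  1.4 -12.9  -0.8]
246 [ 3.1  0.2 -9.3] [ -4.2 -19.1   6.3] [ -1.9 -15.8   1.5] [  2.  -12.4  -6.9]
250 [  2.6   0.2 -12.9] [-36.  -26.7  67.5] [-35.8 -22.8  67.1] [  1.3 -12.2 -10.1]
254 [  2.6   0.2 -17.1] [-39.2 -26.7  67.2] [-39.  -22.8  66.8] [  2.2 -11.7 -16.3]
258 [  1.1   0.2 -18.3] [-42.5 -26.8  67.2] [-42.4 -22.9  66.9] [  1.1 -11.5 -18.4]
```

Confirmed: the tips are about 11 mm behind the reported TCP, now at z of about 79. I go 8 mm lower, so the tips stay above the shoulders, and grip.

Emit:
{"op": "apply_moves", "data": {"increments": [[[0, 0, 4, 0, 36], [0, 0, 4, 0, 36], [0, 0, 0, 0, 15], [0, 0, 0, 0, 15], [0, 0, 0, 0, 15], [0, 0, 0, 0, 15], [0, 0, 0, 0, 15]]], "grip_force": 90}}

```text
time_s: 7.15
position: [472.0, -339.8, 60.0]
ee_rot: [2.447, 1.97, -0.0]
wrist_force: [0.5, -0.4, -1.4]
finger_gap: 0.236
grasp_force: 88.2
```

Emit:
{"op": "apply_moves", "data": {"increments": [[[0, 0, -5, 0, 15], [0, 0, -10, 0, 15], [0, 0, -20, 0, 15], [0, 0, -25, -0.14, 15], [0, 0, -25, -0.14, 15], [0, 0, -25, 0, 15], [20, 5, 0, 0, 15], [30, 7.2, 0, 0, 15], [30, 7.2, 0, 0, 15], [30, 7.2, 0, 0, 15], [30, 7.2, 0, 0, 15], [30, 7.2, 0, 0, 15], [30, 7.2, 0, 0, 15], [20, 5, 0, 0, 15], [14, 3.3, 0, 0, 15], [6, 1.3, 0, 0, 15], [0, 0, 0, 0, 15], [0, 0, 0, 0, 15], [0, 0, 0, 0, 15]]]}}

```text
time_s: 9.05
position: [514.2, -97.4, 170.0]
ee_rot: [2.15, 2.291, -0.0]
wrist_force: [-1.3, -0.3, -0.1]
finger_gap: 0.24
grasp_force: 88.3
```

Run:
```python
from look import *
np.set_printoptions(precision=2,suppress=True)
s,T,im,d,P,L=look("i1"); np.savez("i1.npz",P=P,L=L)
# in-hand cart: front(+x) face points
m=(L[...,0]>-15)&(L[...,0]<15)&(np.abs(L[...,1])<30)&(L[...,2]>-20)&(L[...,2]<70)
print("foot lowest z world",np.percentile(P[m][:,2],1))
for z in range(-15,66,8):
    q=L[m&(np.abs(L[...,2]-z)<3)&(np.abs(L[...,1])<26)]
    if len(q): print("z",z,len(q),"x max/med",np.percentile(q[:,0],98),np.median(q[:,0]),"y",q[:,1].min(),q[:,1].max())
f=m&(L[...,2]>6)&(L[...,2]<38); q=L[f&(np.abs(L[...,1])>16)]
A=np.c_[q[:,1],q[:,2],np.ones(len(q))]; k=np.linalg.lstsq(A,q[:,0],rcond=None)[0]; print("face plane x=a*y+b*z+c",k,"tilt deg",np.degrees(k[:2]),"n",len(q))
# fins visible in the row
mm=(P[...,2]>88)&(P[...,2]<110)&(L[...,0]>4)&(np.abs(L[...,1])<40)
n,l,st,ce=cv2.connectedComponentsWithStats(mm.astype(np.uint8),connectivity=4)
for i in range(1,n):
    if st[i,4]>20: q=P[l==i]; t=q[q[:,2]>np.percentile(q[:,2],90)-4]; r=cv2.minAreaRect(t[:,:2].astype(np.float32)); lt=L[l==i]; print(st[i],"z",np.percentile(q[:,2],90),r[0],r[1],r[2],"tool x",lt[:,0].min(),lt[:,0].max(),"y",lt[:,1].min(),lt[:,1].max())
```

```text
t 9.05 pos [514.22 -97.38 169.99] yaw 3.640039218783031 F [-1.27 -0.34 -0.07] M [-0.03  0.02 -0.02] gap 20.458173068789346 gf 88.33908246131614
foot lowest z world 101.96172667320005
z -15 415 x max/med 10.897359381185051 2.6791827590098145 y -22.343893243589626 22.727444324876394
z -7 412 x max/med 5.580153441440119 3.6967413691234023 y -10.072399534302228 10.83517150392474
z 1 895 x max/med 9.011047605589203 6.947517473568616 y -23.064759703495454 23.25728786197327
z 9 436 x max/med 10.365094496544982 9.770642785695287 y -24.82144023812225 25.035562166915174
z 17 182 x max/med 10.470188433584637 9.714678018582422 y -24.73571019753727 24.536092509425497
z 25 117 x max/med 10.463629735877426 9.82462262937902 y -24.68090674423094 24.703441357826076
z 33 236 x max/med 10.336850026596528 4.461307385867335 y -24.46011800938264 24.8653386237012
z 41 160 x max/med 9.831506402079388 4.222148964722205 y -15.830444122831407 24.51160634789554
z 49 117 x max/med 5.539593862256497 4.140099737628407 y -17.56311523157281 15.42141107856969
z 57 83 x max/med 4.4048909081251795 4.030584313806907 y -19.503618345845457 16.045496036792613
z 65 187 x max/med 13.431099429671614 11.427133165063452 y -10.762574976850066 11.782442493761387
face plane x=a*y+b*z+c [0.01 0.07 8.13] tilt deg [0.31 3.76] n 587
[304 157  34   8 261] z 95.85687825031417 (512.7800903320312, -66.07333374023438) (24.45298194885254, 4.565614700317383) 3.633169174194336 tool x 29.062193596257426 33.733912759916244 y -11.72412679418348 12.824560685180357
[304 183  34  11 356] z 103.58809058454224 (514.0249633789062, -85.85822296142578) (24.227231979370117, 4.856156826019287) 2.6233460903167725 tool x 8.890654369555119 13.929431495157525 y -11.960967615259921 12.758474691886425
```

View pics/i1.png

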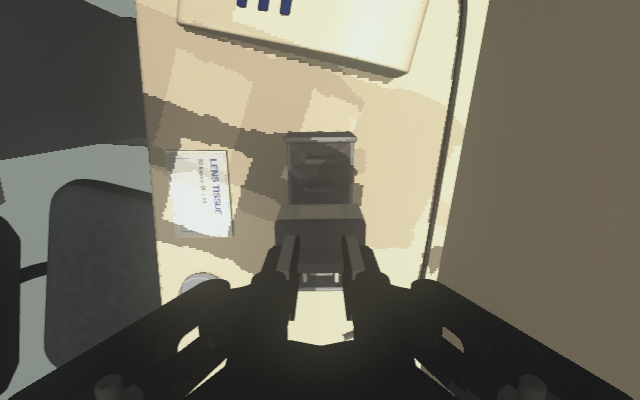

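In hand the cartridge is upright (flank faces at tool x = 9.7 to 9.8 at all heights). The tall fin is 11.6 mm ahead, so the seam is 1.6 mm ahead of the cartridge centre. The level TCP height is about 69. I lower into the valley and then wedge in slowly, drifting to the pusher.

Emit:
{"op": "apply_moves", "data": {"increments": [[[0, 0.4, 6, 0, 15], [0, 0, 8, 0, 15], [0, 0, 8, 0, 15], [0, 0, 8, 0, 15], [0, 0, 5, 0, 15], [0, 0, 0, 0, 15]]]}}

```text
time_s: 9.7
position: [514.2, -96.4, 134.1]
ee_rot: [-2.148, -2.291, 0.001]
wrist_force: [-0.1, -0.1, -0.8]
finger_gap: 0.242
grasp_force: 88.3
```

Emit:
{"op": "apply_moves", "data": {"increments": [[[0, 0, 1, 0, 15], [-0.1, 0, 1, 0, 15], [-0.1, 0, 1, 0, 15], [-0.1, 0, 1, 0, 15], [-0.1, 0, 1, 0, 15], [-0.2, 0, 1, 0, 15], [-0.2, 0, 1, 0, 15], [-0.2, 0, 1, 0, 15], [-0.3, 0, 1, 0, 15], [-0.3, 0, 1, 0, 15]]]}}

```text
time_s: 10.7
position: [515.0, -98.2, 125.1]
ee_rot: [2.148, 2.291, 0.0]
wrist_force: [0.6, 0.2, 4.8]
finger_gap: 0.242
grasp_force: 89.3
```

Emit:
{"op": "apply_moves", "data": {"increments": [[[-0.6, 0, 1, 0, 15], [-0.6, 0, 1, 0, 15], [-0.6, 0, 1, 0, 15], [-0.5, 0, 1, 0, 15], [-0.3, 0, 1, 0, 15], [-0.3, 0, 1, 0, 15], [0, 0, 0, 0, 15]]]}}

```text
time_s: 11.4
position: [515.2, -101.1, 119.0]
ee_rot: [2.149, 2.291, 0.0]
wrist_force: [1.0, 0.7, 2.4]
finger_gap: 0.247
grasp_force: 88.8
```

```bash
cat >> look.py <<'E'
def rel(name):
    np.set_printoptions(precision=2,suppress=True)
    s,T,im,d,P,L=look(name)
    m=(np.abs(L[...,1])>16)&(np.abs(L[...,1])<26)&(L[...,2]>4)&(L[...,2]<34)&(L[...,0]>-10)&(L[...,0]<12.2)
    for z0 in(0,6,12,18,24): 
        q=L[m&(L[...,2]>=z0+2)&(L[...,2]<z0+8)]; print("flank z",z0+5,len(q),np.median(q[:,0]) if len(q) else None)
    f=(np.abs(L[...,1])<9)&(L[...,2]<-4)&(L[...,2]>-18)&(np.abs(L[...,0])<6); print("in-hand fin face x",np.median(L[f][:,0]) if f.any() else None)
    mm=(P[...,2]>88)&(P[...,2]<110)&(L[...,0]>4)&(np.abs(L[...,1])<40)
    n,l,st,ce=cv2.connectedComponentsWithStats(mm.astype(np.uint8),connectivity=4)
    for i in range(1,n):
        if st[i,4]>40: q=P[l==i]; h=np.percentile(q[:,2],95); lt=L[l==i]; lt=lt[q[:,2]>h-3]; print("fin",st[i],"top",h,"tool x",np.percentile(lt[:,0],[2,98]),"y",np.percentile(lt[:,1],[1,99]))
    return im,P,L
E
python3 -c "
from look import *
rel('i2')"
```

```text
t 11.4 pos [ 515.17 -101.08  119.02] yaw 3.684253221644711 F [1.02 0.65 2.41] M [ 0.2  -0.26 -0.12] gap 21.08588986306754 gf 88.83336897870322
flank z 5 259 8.78207102878507
flank z 11 107 10.083132302848183
flank z 17 124 10.266262844352767
flank z 23 98 10.373488945972436
flank z 29 88 10.469324599777671
in-hand fin face x 2.818043777446271
fin [298 164  43  10 417] top 96.03198957448836 tool x [32.93 37.37] y [-11.85  11.09]
fin [298 196  43  16 632] top 103.85115726280527 tool x [12.31 17.38] y [-11.76  11.13]
fin [276 206  89  16 652] top 109.37839367060685 tool x [ 9.6  10.69] y [-23.58  23.69]
```

Emit:
{"op": "apply_moves", "data": {"increments": [[[-0.4, 0, 1, 0, 15], [-0.4, 0, 1, 0, 15], [-0.4, 0, 1, 0, 15], [-0.4, 0, 1, 0, 15], [-0.4, 0, 1, 0, 15], [-0.4, 0, 1, 0, 15], [-0.4, 0, 1, 0, 15], [-0.4, 0, 1, 0, 15], [-0.3, 0, 1, 0, 15], [0, 0, 0, 0, 15]]]}}

```text
time_s: 12.45
position: [515.1, -104.5, 109.8]
ee_rot: [-2.149, -2.292, 0.0]
wrist_force: [0.6, 1.4, 1.2]
finger_gap: 0.244
grasp_force: 88.6
```

```bash
python3 -c "
from look import *
rel('i3')"
```

```text
t 12.45 pos [ 515.1  -104.48  109.81] yaw 3.687722360524023 F [0.6  1.41 1.18] M [ 0.34 -0.1  -0.07] gap 20.819486835375628 gf 88.62148715471449
flank z 5 255 8.996996597760004
flank z 11 116 10.37157341134397
flank z 17 117 10.582564720428026
flank z 23 95 10.766472210297696
flank z 29 94 10.844361001993642
in-hand fin face x 2.848252027706374
fin [298 161  45  11 479] top 96.02558084630945 tool x [35.84 40.71] y [-11.31  11.52]
fin [297 195  46  16 686] top 103.75710379536237 tool x [16.29 20.88] y [-11.6   11.41]
fin [ 275  211   92   26 1601] top 109.34028643714734 tool x [4.66 9.36] y [-22.17  22.42]
```

Emit:
{"op": "apply_moves", "data": {"increments": [[[-0.5, 0, 1, 0, 15], [-0.5, 0, 1, 0, 15], [-0.5, 0, 1, 0, 15], [-0.4, 0, 1, 0, 15], [-0.4, 0, 1, 0, 15], [-0.4, 0, 1, 0, 15], [-0.3, 0, 1, 0, 15], [-0.3, 0, 1, 0, 15], [-0.2, 0, 1, 0, 15], [0, 0, 0, 0, 15]]]}}

```text
time_s: 13.5
position: [515.4, -108.0, 100.8]
ee_rot: [-2.149, -2.292, 0.0]
wrist_force: [0.7, 1.7, 1.4]
finger_gap: 0.241
grasp_force: 88.9
```

```bash
python3 -c "
from look import *
rel('i4')"
```

```text
t 13.5 pos [ 515.38 -108.03  100.83] yaw 3.685770024773842 F [0.73 1.73 1.4 ] M [ 0.52 -0.07 -0.04] gap 20.6053367533935 gf 88.86813012245057
flank z 5 258 9.55224526243166
flank z 11 118 10.889952201875229
flank z 17 121 11.272255807253066
flank z 23 102 11.60462904758455
flank z 29 90 11.777925022394996
in-hand fin face x 3.046588572052288
fin [296 157  48  12 517] top 95.990181408304 tool x [39.78 44.3 ] y [-11.55  11.43]
fin [295 193  49  17 766] top 103.75813407075603 tool x [19.76 24.29] y [-11.68  11.26]
fin [ 275  215   92   29 2029] top 106.92993013703908 tool x [4.04 6.74] y [-11.41  10.9 ]
```

Emit:
{"op": "apply_moves", "data": {"increments": [[[0, 0, 1, 0, 15], [0, 0, 1, 0, 15], [0.1, 0, 1, 0, 15], [0.1, 0, 1, 0, 15], [0.1, 0, 1, 0, 15], [0.1, 0, 1, 0, 15], [0.1, 0, 1, 0, 15], [0.1, 0, 1, 0, 15], [0.1, 0, 1, 0, 15], [0.1, 0, 1, 0, 15], [0, 0, 0, 0, 15]]]}}

```text
time_s: 14.65
position: [515.3, -107.2, 90.8]
ee_rot: [-2.149, -2.292, 0.0]
wrist_force: [0.4, 0.6, 0.2]
finger_gap: 0.242
grasp_force: 88.7
```

```bash
python3 -c "
from look import *
rel('i5')"
```

```text
t 14.65 pos [ 515.29 -107.16   90.82] yaw 3.6885438567692996 F [0.38 0.61 0.17] M [ 0.21 -0.07 -0.09] gap 20.66254630558598 gf 88.67043457434193
flank z 5 252 8.943262418742545
flank z 11 105 10.182568096739617
flank z 17 123 10.436245076885445
flank z 23 90 10.570057649505394
flank z 29 88 10.648428330645402
in-hand fin face x 2.884692250533416
fin [295 161  51  13 594] top 96.04385247369915 tool x [38.71 43.41] y [-11.33  11.67]
fin [294 200  52  18 881] top 103.85605998544631 tool x [19.11 23.59] y [-11.68  11.54]
fin [ 279  225   84   25 1150] top 107.95659648151522 tool x [ 4.65 11.14] y [-16.29  17.08]
```

Emit:
{"op": "apply_moves", "data": {"increments": [[[0.1, 0, 1, 0, 15], [0.1, 0, 1, 0, 15], [0.1, 0, 1, 0, 15], [0.1, 0, 1, 0, 15], [0.1, 0, 1, 0, 15], [0.1, 0, 1, 0, 15], [0.1, 0, 1, 0, 15], [0.1, 0, 1, 0, 15], [0.1, 0, 1, 0, 15], [0.1, 0, 1, 0, 15], [0, 0, 1, 0, 15], [0, 0, 1, 0, 15], [0, 0, 1, 0, 15], [0, 0, 0, 0, 15]]]}}

```text
time_s: 16.1
position: [515.3, -106.2, 77.8]
ee_rot: [2.149, 2.292, -0.0]
wrist_force: [1.2, -1.7, -2.5]
finger_gap: 0.242
grasp_force: 88.2
```

```bash
python3 -c "
from look import *
rel('i6')"
```

```text
t 16.1 pos [ 515.29 -106.23   77.84] yaw 3.689183183717498 F [ 1.25 -1.67 -2.52] M [-0.2  -0.22 -0.14] gap 20.67168838810049 gf 88.23856049682945
flank z 5 253 8.368332246898593
flank z 11 136 9.816442789400988
flank z 17 75 9.80832449513241
flank z 23 0 None
flank z 29 0 None
in-hand fin face x 2.727143053931004
fin [292 168  56  14 709] top 95.99968635670267 tool x [37.81 42.37] y [-11.47  11.55]
fin [ 291  209   57   22 1119] top 103.71660743328303 tool x [17.49 22.59] y [-11.66  11.47]
fin [265 236  35  27 507] top 109.03267929731581 tool x [ 5.67 11.11] y [-23.31  -9.92]
fin [342 236  35  28 504] top 109.11240043300592 tool x [ 5.77 10.97] y [10.57 24.05]
```

Emit:
{"op": "apply_moves", "data": {"increments": [[[0, 0, 1, 0, 15], [0, 0, 1, 0, 15], [0, 0, 1, 0, 15], [0, 0, 1, 0, 15], [0, 0, 1, 0, 15], [0, 0, 1, 0, 15], [0, 0, 0.5, 0, 15], [0, 0, 0.5, 0, 15], [0, 0, 0, 0, 15]]]}}

```text
time_s: 17.05
position: [515.3, -106.2, 70.9]
ee_rot: [-2.149, -2.292, 0.0]
wrist_force: [0.9, -2.7, -1.4]
finger_gap: 0.242
grasp_force: 88.6
```

Emit:
{"op": "apply_moves", "data": {"increments": [[[0, 0, 0.5, 0, 15], [0, 0, 0.5, 0, 15], [0, 0, 0.5, 0, 15], [0, 0, 0, 0, 15], [0, 0, 0, 0, 15]]]}}

```text
time_s: 17.55
position: [515.3, -106.2, 69.4]
ee_rot: [2.149, 2.292, -0.0]
wrist_force: [1.5, -3.0, -0.7]
finger_gap: 0.241
grasp_force: 88.6
```

Emit:
{"op": "apply_moves", "data": {"increments": [[[0, 0, 0.3, 0, 15], [0, 0, 0.3, 0, 15], [0, 0, 0, 0, 15]]]}}

```text
time_s: 17.85
position: [515.3, -106.2, 68.9]
ee_rot: [2.149, 2.292, -0.0]
wrist_force: [1.0, -2.1, 1.5]
finger_gap: 0.239
grasp_force: 88.7
```

Emit:
{"op": "apply_moves", "data": {"increments": [[[0, 0, 0.2, 0, 15], [0, 0, 0.2, 0, 15], [0, 0, 0, 0, 15]]]}}

```text
time_s: 18.15
position: [515.3, -106.2, 68.5]
ee_rot: [2.149, 2.292, -0.0]
wrist_force: [0.4, -3.0, 1.3]
finger_gap: 0.242
grasp_force: 88.7
```

Emit:
{"op": "apply_moves", "data": {"increments": [[[0, 0, 0.3, 0, 15], [0, 0, 0.2, 0, 15], [0, 0, 0, 0, 15]]]}}

```text
time_s: 18.45
position: [515.3, -106.2, 68.2]
ee_rot: [2.149, 2.292, 0.0]
wrist_force: [-0.5, -2.5, 7.4]
finger_gap: 0.241
grasp_force: 89.7
```

Emit:
{"op": "apply_moves", "data": {"increments": [[[0, 0, 0.3, 0, 15], [0, 0, 0, 0, 15]]]}}

```text
time_s: 18.65
position: [515.3, -106.2, 68.1]
ee_rot: [2.148, 2.292, 0.0]
wrist_force: [-2.5, -4.0, 11.7]
finger_gap: 0.244
grasp_force: 90.4
```

Emit:
{"op": "apply_moves", "data": {"increments": [[[0, 0, 0.25, 0, 15], [0, 0, 0, 0, 15], [0, 0, 0, 0, 15]]]}}

```text
time_s: 18.95
position: [515.3, -106.2, 68.0]
ee_rot: [2.148, 2.292, 0.0]
wrist_force: [-3.0, -3.4, 16.1]
finger_gap: 0.239
grasp_force: 91.0
```

Emit:
{"op": "apply_moves", "data": {"increments": [[[0, 0, 0, 0, 15], [0, 0, 0, 0, 15], [0, 0, 0, 0, 15], [0, 0, 0, 0, 15], [0, 0, 0, 0, 15], [0, 0, 0, 0, 15], [0, 0, 0, 0, 15]]]}}

```text
time_s: 19.65
position: [515.3, -106.2, 68.0]
ee_rot: [2.148, 2.292, 0.0]
wrist_force: [-3.1, -3.2, 17.0]
finger_gap: 0.243
grasp_force: 91.0
```

```bash
python3 -c "
from look import *
rel('i7')"
```

```text
t 19.65 pos [ 515.3  -106.23   68.02] yaw 3.6935133887837774 F [-3.07 -3.21 17.03] M [-0.48  0.56 -0.16] gap 20.73661737215931 gf 91.00989949681498
flank z 5 241 8.649425116412752
flank z 11 2 9.297095369862719
flank z 17 0 None
flank z 23 0 None
flank z 29 0 None
in-hand fin face x 2.603754776782554
fin [290 172  60  16 854] top 95.99172034640824 tool x [37.43 42.44] y [-11.49  11.35]
fin [ 261  216   89   59 2037] top 106.22341794033517 tool x [ 6.11 22.07] y [-23.29  10.22]
fin [343 241  38  36 703] top 108.18599574799683 tool x [ 4.49 10.94] y [10.59 24.05]
```

Emit:
{"op": "apply_moves", "data": {"increments": [[[0, 0, -0.4, 0, 15], [0, 0, -0.4, 0, 15], [0, 0, 0, 0, 24], [0, 0, 0, 0, 30], [0, 0, 0, 0, 36], [0, 0, 0, 0, 36], [0, 0, -3, 0, 36], [0, 0, -8, 0, 36], [0, 0, -15, 0, 36], [0, 0, -20, 0, 36], [0, 0, -30, 0, 36], [0, 0, -30, 0, 36], [0, 0, -20, 0, 36], [-15, 0, -10, 0, 36], [-15, 0, 0, 0, 36], [0, 0, 0, 0, 36], [0, 0, 0, 0, 36]]]}}

```text
time_s: 21.4
position: [516.6, -136.7, 203.1]
ee_rot: [-2.149, -2.289, 0.001]
wrist_force: [-0.5, -0.5, -0.3]
finger_gap: 0.422
grasp_force: 0.0
```

Run:
```python
from look import *
np.set_printoptions(precision=1,suppress=True)
s,T,im,d,P,L=look("end")
cv2.imwrite("pics/endc.png",cv2.resize(im[100:340,200:440],None,fx=2.4,fy=2.4)[:,:,::-1])
m=(P[...,2]>78)&(P[...,2]<110)&(np.abs(P[...,0]-516)<35)&(P[...,1]<-50)&(P[...,1]>-200)
n,l,st,ce=cv2.connectedComponentsWithStats(m.astype(np.uint8),connectivity=4)
for i in range(1,n):
    if st[i,4]>30:
        q=P[l==i]; h=np.percentile(q[:,2],90); t=q[q[:,2]>h-3]; r=cv2.minAreaRect(t[:,:2].astype(np.float32)); print(st[i],"top",h,np.array(r[0]),np.array(r[1]),r[2])
```

```text
t 21.4 pos [ 516.6 -136.7  203.1] yaw 3.6119337935955413 F [-0.5 -0.5 -0.3] M [ 0.  0. -0.] gap 36.027565315939796 gf 0.0
[306 103  31   7 207] top 95.93943167201063 [512.6 -66.5] [23.2  4.6] 3.586636543273926
[306 127  31   9 257] top 103.7534380643973 [514.3 -86.4] [23.9  4.9] 3.580885171890259
[306 150  31   9 244] top 96.03801101737066 [ 515.9 -106. ] [24.4  4.4] 3.7888152599334717
[307 172  29  10 255] top 95.58129433892802 [ 516.3 -125.9] [23.1  4.6] 3.7637758255004883
[307 194  28  11 272] top 95.56337254101555 [ 517.5 -145.8] [23.7  5. ] 6.623944282531738
[308 214  28  12 290] top 95.32969572545277 [ 519.3 -165.8] [23.1  4.9] 3.466891050338745
```

View pics/endc.png

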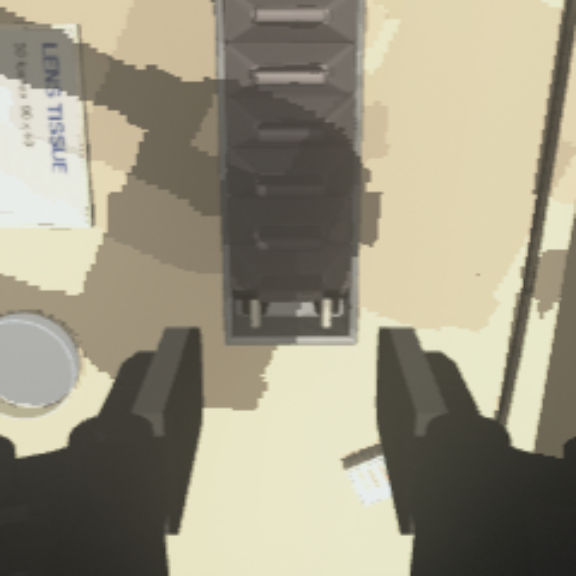

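The crop shows six fins standing evenly at 20 mm pitch, all level. The new one, at crop (288,133), is right behind the tall one at (290,75). The pusher is back by about 20 mm and the gripper is clear, so I hand it in.

```bash
python3 -c "
from cell import env
print(env.sign_off())"
```

```text
the job is handed in; nothing more can be done
None
```

The loose cartridge now stands upright and level directly behind the tall-finned one, on the pusher side. It was pressed down at 16–17 N for about 1 s and released, all six cartridges are upright, and the job was handed in at about 21 s.

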